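Prime a fresh cartridge in the laundry dosing unit

ROBOT

A 7-joint arm with a two-finger parallel gripper is mounted at the origin on the work surface. World frame = base frame: x ahead of the robot, y to its left, z up, the work surface at z = 0. Lengths are in m, angles in rad, forces in N, time in s.
With the tool pointing down it reaches from about 0.425 to 0.875 m from the base axis. Payload 4.7 kg.
Tool frame: the origin (TCP) lies midway between the tips of the shut fingers; the grasp point (between the pads) lies 19 mm behind it; z points along the fingers, y is the line along which they close (so a half turn about z gives the same grasp; the last joint's range is limited). The gripper opens to 87 mm and grips with 3 to 60 N. Pads are 19 mm wide; open, the fingers measure 117 mm over their backs; the gripper's body (75 mm by 190 mm) begins 51 mm behind the grasp point.
Start: joints at [-1.216, 0.321, -0.07, 1.45, 0.023, 1.371, -0.057], TCP at [0.217, 0.613, 0.223] pointing down, gripper open.
Joint ranges: [-2.86, 2.86], [-0.3, 2.09], [-1.38, 1.24], [0.06, 2.45], [-1.56, 4.7], [0.09, 2.05], [-2.69, 2.69]. Speed limits (rad/s): [2.57, 2.57, 3.14, 3.14, 3.14, 3.14, 3.14].

INTERFACE

Orientations are given as a rotation vector (axis times angle).
In Python, from bench import ctrl gives the robot as it stands. The module is installed in compiled form; this text tells all that it offers.
- The arm moves only by the shell command python3 -m handwheel 'ROWS' [FORCE]. ROWS is JSON, a list of rows, each a list of 7 numbers: the finger opening in m, from 0 to 0.087, then the shift along the tool's x, y, z in m, then the turn, a rotation vector about the tool's x, y, z in degrees. A call has 1 to 12 rows; each row shifts and turns the commanded pose from where the row before left it, along the tool's axes as they then stand; what a row does not reach is not made up. A row lasts 1/8 s, in which the tool goes at most 62.5 mm and 10.7 degrees, less where a joint would pass 70% of its speed; a pose out of reach is approached as far as the arm can. A call is refused whole if a number of a shift passes 0.0625 or a number of a turn 10.7, either way. A call with a gripper value outside its range is refused whole. The fingers move at their own pace and stop on an object; FORCE is the grip in N (left out, the last holds). Time passes only in rows, so rows that do not move let the fingers close. It gives the time, the measured TCP pose, the force, the opening and the grip force at its end, in the units of the state.
- ctrl.get_state(): the state, without advancing time (a new reading comes with each control period).
- ctrl.get_image(name): name is "scene" or "top"; returns (picture, depth): 480x640x3 uint8, blue, green, red; 480x640 float32, m along the optical axis (not along the pixel's ray), 0 where there is no reading.
- ctrl.camera_info(name): a dict with "intrinsics" (3x3 intrinsics, pixels), "R" (3x3) and "t" (3): a world point X has camera coordinates R X + t. Camera axes: x right, y down, z forward; pixel columns grow to the right and rows downward; lengths in m; the calibration is good to about 2 mm. A picture is of the moment at which its call begins. camera_info takes no time and is no camera call.
- ctrl.close_job(): hands the job in; it is judged then, once.
The state is a dict: "time": time; "joint_positions": joint angles; "qd": joint speeds; "joint_torque": joint torques, N m; "position": TCP position; "tool_rot": TCP orientation; "ft_force": force on the tool from outside, world axes, zero at the start; "torque": the same for the moment, N m; "grip_width": opening from 0.0 (shut) to 1.0 (fully open); "grip_force": force on a finger pad.
Only numpy, scipy, OpenCV 4.12 (cv2) and the standard library are available. Lean on these libraries where they do the work, as an engineer would, in place of code of your own. Each camera call takes 0.05 s, during which the arm holds its last target. There are 200 camera calls.

TASK

On the laundry-room counter, first turn the dosing unit's carousel by its bar handle to the next detent anticlockwise, so that its open cup stands over the sprung plunger, while the fresh cartridge is still in its stand. Then lift the cartridge out of the stand, put it nose down into the open cup and press it straight down against the plunger until its collar sits fully home on the cup's rim, firmly but without ramming it. Finish while still holding it pressed down there with the gripper, and leave the other things on the counter where they are.

Things in the scene. Friction and masses are not known exactly. Their poses are not given: they have to be found in the camera images.
- carousel (a joint): turn of the five-cup carousel about its vertical axis, rad, growing anticlockwise seen from above; 0 when the open cup stands over the plunger. A sprung roller in a star wheel gives a detent every 1.257 rad (72 degrees): it needs up to about 0.1 N m to turn, and settles by itself into the nearest detent when let go. It starts one detent away, near -1.257, so it has to turn +1.257 (anticlockwise)
- grip (a point): point on the carousel's axis, 9 mm over half-height of its black bar handle and 135 mm above the counter. The bar is 14 mm thick, 52 mm long and spans 105 to 147 mm above the counter, on a 26 mm round steel post. Its frame turns with the carousel: x points horizontally to the open cup and is the thin direction of the bar, y runs along the bar
- well (a point): centre of the open cup's rim, 80 mm above the counter, 65 mm from the carousel's axis; moves with the carousel. The cup is white, a tube open at both ends, 48 mm outside, 28 mm bore, 20 mm high. The other four cups are solid, closed with low white caps whose tops stand 87 mm above the counter
- station (a point): fixed point on the axis of the plunger, 80 mm above the counter (where the open cup's rim centre has to be); 65 mm from the carousel's axis. Seen from above it is where the dark grey base has a straight tongue, 52 mm wide, reaching out to 120 mm from the carousel's axis
- doser: fixed base of the dosing unit: dark grey disc 164 mm across, 15 mm thick, with the tongue along its own +x; origin on the counter under the carousel's axis
- plunger (a joint): how far the brass sprung valve plunger (18 mm head) is pushed down, m. 0 at rest with its head 58 mm above the counter, just below the cups. It takes about 5 N to start, 12 N at 12 mm. The cartridge's nose reaches it when the collar is still 12 mm above the cup's rim; with the collar on the rim it reads 0.012. The cup's rim is the hard stop
- cartridge: white upright cylinder, about 0.15 kg, 110 mm tall; origin at the tip of its nose, z up. Grey nose 24 mm across, 34 mm long, tapering to 16 mm over its last 8 mm; white collar 42 mm across, 34 to 40 mm above the tip; body to grip 34 mm across, 40 to 110 mm above the tip. It starts upright in the stand, collar on the stand's top, tip 11 mm above the counter
- stand: fixed dark grey block 62 x 62 x 45 mm with an upright 27 mm hole in the middle that holds the cartridge's nose; origin at the centre of its underside
- bottle: plain white upright bottle, 68 mm across, 190 mm tall, a bystander; origin at the centre of its underside
- jar: squat pale jar with white lid, 72 mm across, 85 mm tall, a bystander; origin at the centre of its underside
- cup: white open measuring cup, 64 mm across, 70 mm tall, a bystander; origin at the centre of its underside
- carton: brown cardboard carton 70 x 120 x 50 mm, a bystander; origin at the centre of its underside
- brush: small flat lint brush with wooden handle, lying down, a bystander; origin at the middle of its underside
- tray: shallow grey open tray 100 x 130 x 30 mm, a bystander; origin at the centre of its underside
- collar: flat steel ring 42 mm across, 10 mm high, a bystander; origin at the centre of its underside
Things that resemble listed ones, but are neither listed nor needed, are in the scene too. What is shaped like the cartridge but blue is not meant.

How it is judged:
On the way, in this order (a step that is already met when the one before it is completed fails the run):
1. the open cup rests over the plunger while the cartridge is still in its stand (value of joint carousel between -0.08 and 0.08 rad and distance of cartridge from where it was at the start of the episode below 0.03 m), for 0.2 s.
2. the cartridge is lifted out of the stand (height (world z) of cartridge above 0.06 m and contact force between cartridge and stand below 0.1 N), for 0.1 s.
At the end, for the whole second after the job is handed in: Last second: carousel within 0.08 rad of the open cup over the plunger; cartridge upright in it (tilt < 0.1 rad, < 6 mm off the plunger axis), fingers on it (> 5 N), collar on the rim (nose tip below 47.7 mm, plunger in 10.5 to 15 mm), pressing the unit with > 13.5 N (value of joint carousel between -0.08 and 0.08 rad and value of joint plunger between 0.0105 and 0.015 m and horizontal distance between cartridge and station below 0.006 m and angle between cartridge's own z axis and vertical below 0.1 rad and height (world z) of cartridge below 0.0477 m and contact force between the fingers and cartridge above 5 N and contact force between cartridge and doser above 13.5 N); the arm keeps its last pose, push and grip.
It fails at once if the cartridge is rammed: more than 70 N on the dosing unit (contact force between cartridge and doser above 70 N).
It fails at once if a bystander is moved more than 30 mm (distance of any of bottle, jar, cup, carton, brush, tray, collar from where it was at the start of the episode above 0.03 m).
It fails at once if a bystander is tipped over (angle between any of bottle, jar, cup's own z axis and vertical above 0.5 rad).
It also fails if it takes over 59 s, if anything falls off the work surface, if the arm or the gripper's body presses on something with over 40 N, if the wrist force passes 120 N, or if a joint passes its speed limit or range.

## Working session

There is one attempt and no reset: what is moved stays moved. The work goes in short steps, Python scripts to look and compute and a shell command to move; the robot and the scene stay as the last step left them, time stands still between calls to the robot, and variables do not carry over. Pictures are saved under pics/ and viewed, at most 10 in all, crops included, and the job is handed in when it is done.

```bash
mkdir -p pics; cat > h.py <<'E'
import numpy as np, cv2
from bench import ctrl
def grab(n,tag):
    im,d=ctrl.get_image(n); np.savez(''+tag+'.npz',im=im,d=d); cv2.imwrite('pics/'+tag+'.png',im); return im,d
def cam(n):
    c=ctrl.camera_info(n); return np.array(c['intrinsics']),np.array(c['R']),np.array(c['t'])
def ray(n,u,v,z):
    K,R,t=cam(n); o=-R.T@t; d=R.T@np.linalg.inv(K)@np.array([u,v,1.]); return o+d*(z-o[2])/d[2]
def pts(n,d):
    K,R,t=cam(n); v,u=np.mgrid[:480,:640]; P=np.stack([u,v,np.ones_like(u)],-1)@np.linalg.inv(K).T*d[...,None]
    return (P-t)@R
E
python3 - <<'E'
from h import *
for n in ('scene','top'):
    grab(n,n+'0'); K,R,t=cam(n); print(n,K.round(1).tolist(),(-R.T@t).round(3),R.round(3).tolist())
s=ctrl.get_state(); print(s)
E
```

```text
scene [[452.9, 0.0, 319.4], [0.0, 452.9, 239.9], [0.0, 0.0, 1.0]] [ 1.138 -0.568  0.664] [[0.66, 0.751, 0.024], [0.449, -0.369, -0.813], [-0.602, 0.548, -0.581]]
top [[435.9, 0.0, 319.6], [0.0, 435.9, 239.7], [0.0, 0.0, 1.0]] [ 0.476 -0.03   1.069] [[0.024, -1.0, 0.011], [-0.998, -0.025, -0.056], [0.056, -0.01, -0.998]]
{'time': 0.1, 'joint_positions': array([-1.21587333,  0.32174521, -0.07006902,  1.45154152,  0.02260828,
        1.3707961 , -0.05688369]), 'qd': array([-1.14140314e-04,  4.31289348e-04, -6.78168312e-04, -7.02290887e-04,
        6.05891470e-05,  9.17683874e-04, -1.98530922e-03]), 'joint_torque': array([-6.89396966e-04, -4.92572844e+01, -4.05968344e-01, -3.13399780e+01,
       -6.41993224e-02,  3.94732424e-02,  7.44869340e-05]), 'position': array([0.21716504, 0.61213058, 0.22157891]), 'tool_rot': array([-5.32697194e-01, -3.09591235e+00,  2.66037850e-03]), 'ft_force': array([ 0.18284812, -0.70517006,  0.68549297]), 'torque': array([ 0.03790606, -0.02463694,  0.02981815]), 'grip_force': 0.0, 'grip_width': 0.9961336127607707}
```

View pics/scene0.png

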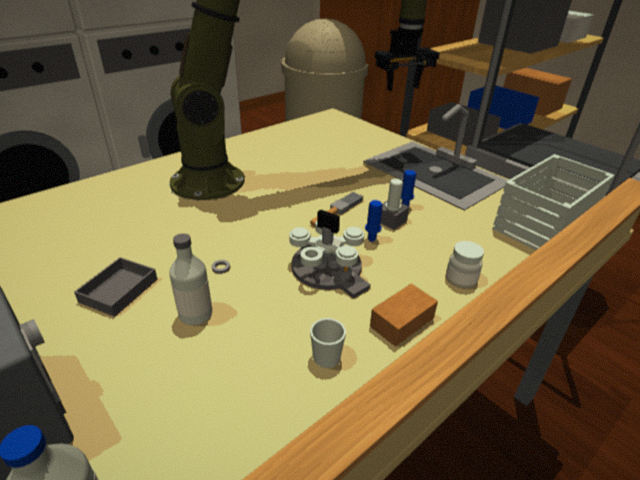

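View pics/top0.png

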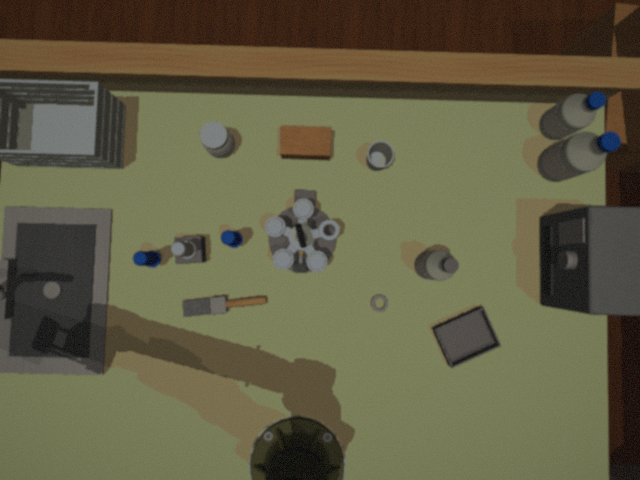

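The scene view shows the carousel at about (325,250), its tongue at (352,286), the white cartridge at (396,195) in its stand, and blue look-alikes at (374,220) and (408,187). In the top view the carousel is at (302,238) with the tongue up at (305,195). The open cup is at (328,230), the cartridge at (185,248), and the blue ones at (147,258) and (232,238).

```bash
cat > m.py <<'E'
from h import *
def blobs(n,tag,u0,u1,v0,v1,zlo,zhi,wh=90,amin=15):
    f=np.load(tag+'.npz'); im,d=f['im'],f['d']; P=pts(n,d)
    hsv=cv2.cvtColor(im,cv2.COLOR_BGR2HSV)
    m=((P[...,2]>zlo)&(P[...,2]<zhi)&(d>0)).astype(np.uint8)
    k=np.zeros_like(m); k[v0:v1,u0:u1]=1; m&=k
    if wh: m&=((hsv[...,2]>wh)&(hsv[...,1]<70)).astype(np.uint8)
    N,L,S,C=cv2.connectedComponentsWithStats(m)
    for i in range(1,N):
        if S[i,4]>=amin:
            q=P[L==i]; print(n,S[i].tolist(),C[i].round(1),'med',np.median(q,0).round(4),'mid',((q.min(0)+q.max(0))/2).round(4),'ext',np.ptp(q,axis=0).round(3))
    return P,im
E
python3 - <<'E'
from m import *
for n,b in (('top',(255,350,185,285)),('scene',(280,375,200,300))):
    print('caps');P,im=blobs(n,n+'0',*b,.070,.097)
    print('bar');blobs(n,n+'0',*b,.125,.16,0)
for n,b in (('top',(165,215,225,270)),('scene',(380,412,170,232))):
    print('cart top');blobs(n,n+'0',*b,.112,.13)
    print('cart body');blobs(n,n+'0',*b,.06,.112)
    print('stand');blobs(n,n+'0',*b,.03,.05,0)
print('blue');blobs('top','top0',125,260,220,275,.08,.13,0)
for n,b in (('top',(250,350,170,290)),('scene',(280,380,220,310))):
    print('base');blobs(n,n+'0',*b,.009,.022,0)
a=cv2.imread('pics/top0.png')[175:290,120:350]; b=cv2.imread('pics/scene0.png')[165:305,280:425]
a=cv2.resize(a,None,fx=3.4,fy=3.4,interpolation=3); cv2.imwrite('pics/a.png',a)
cv2.imwrite('pics/b.png',cv2.resize(b,None,fx=4,fy=4,interpolation=3))
E
```

```text
caps
top [264, 198, 76, 74, 2042] [299.3 237.2] med [0.5418 0.0058 0.0814] mid [0.543  0.0014 0.0813] ext [0.166 0.171 0.023]
bar
top [295, 223, 12, 25, 161] [300.1 234.8] med [0.5367 0.0021 0.1465] mid [0.537  0.0015 0.1403] ext [0.051 0.024 0.022]
caps
scene [289, 226, 75, 37, 1393] [328.1 244.1] med [ 0.5592 -0.0158  0.0795] mid [5.462e-01 5.000e-04 8.010e-02] ext [0.164 0.171 0.02 ]
bar
scene [317, 209, 23, 17, 267] [328.  217.1] med [ 0.543  -0.0028  0.1401] mid [5.397e-01 5.000e-04 1.370e-01] ext [0.053 0.026 0.023]
cart top
top [171, 242, 14, 14, 155] [177.1 248.4] med [0.5029 0.2688 0.1209] mid [0.5021 0.2688 0.1199] ext [0.028 0.03  0.01 ]
cart body
stand
top [174, 236, 29, 28, 433] [190.9 249.6] med [0.5    0.2548 0.0448] mid [0.5027 0.2687 0.0401] ext [0.065 0.067 0.02 ]
cart top
scene [390, 178, 13, 10, 92] [395.9 182.5] med [0.5093 0.2622 0.1202] mid [0.5065 0.2648 0.1177] ext [0.031 0.033 0.011]
cart body
scene [388, 186, 13, 20, 193] [394.3 195.4] med [0.5143 0.2553 0.0857] mid [0.51   0.259  0.0861] ext [0.029 0.023 0.052]
stand
scene [401, 192, 11, 8, 64] [405.9 196.
[... 1226 characters left out ...]
.4] med [0.4845 0.0177 0.0155] mid [0.4819 0.0209 0.0153] ext [0.044 0.025 0.009]
top [302, 252, 6, 12, 48] [304.3 257.9] med [ 0.4898 -0.0043  0.015 ] mid [ 0.4908 -0.0054  0.0149] ext [0.027 0.012 0.008]
top [306, 266, 6, 6, 17] [308.2 269.1] med [ 0.4633 -0.0146  0.0156] mid [ 0.4645 -0.0159  0.015 ] ext [0.012 0.012 0.007]
base
scene [310, 220, 6, 5, 21] [312.9 221.4] med [0.3934 0.0859 0.0149] mid [0.3901 0.0863 0.0157] ext [0.017 0.008 0.012]
scene [368, 233, 9, 7, 37] [371.8 236.3] med [0.5387 0.1547 0.0155] mid [0.5354 0.1576 0.0154] ext [0.018 0.017 0.012]
scene [291, 247, 80, 48, 1448] [329.7 275.1] med [ 0.5842 -0.0285  0.0149] mid [ 0.5598 -0.0026  0.0155] ext [0.201 0.157 0.013]
```

View pics/a.png

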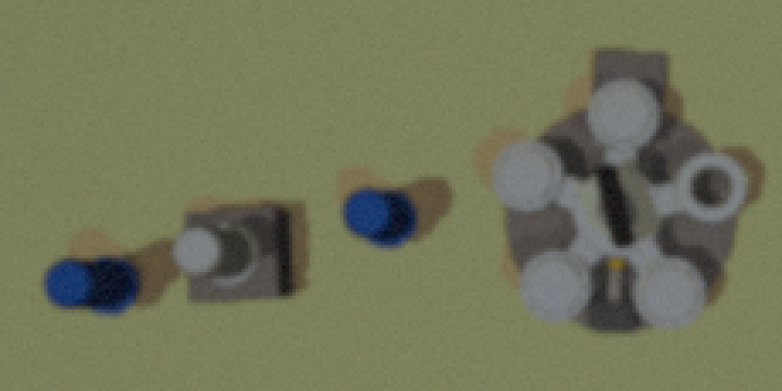

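The crop shows the open cup at the right of the carousel, with the bar's long axis tilted, the tongue at the top and the cartridge leaning left of its stand through parallax.

```bash
python3 - <<'E'
from m import *
for n,b in (('top',(255,350,185,285)),('scene',(280,375,222,300))):
    print('caps>.083');blobs(n,n+'0',*b,.0835,.093,70)
    f=np.load(n+'0.npz');P=pts(n,f['d'])
    # bar top/all: PCA of the bar points in the xy plane
    m=(P[...,2]>.128)&(P[...,2]<.155)&(np.abs(P[...,0]-.54)<.05)&(np.abs(P[...,1])<.05)
    r=cv2.minAreaRect((P[m][:,:2]*1000).astype(np.float32)); print('bar rect',r)
    # open cup rim
    m=(P[...,2]>.076)&(P[...,2]<.084)&(np.hypot(P[...,0]-.56,P[...,1]+.062)<.027)
    print('rim',cv2.minEnclosingCircle((P[m][:,:2]*1000).astype(np.float32)),m.sum(),np.median(P[m][:,2]))
    # base: convex hull of disc points away from tongue, and tongue
    q=P[(P[...,2]>.010)&(P[...,2]<.0185)&(np.hypot(P[...,0]-.54,P[...,1]-.002)<.13)]
    t=q[q[:,0]>.633]; print('tongue',cv2.minAreaRect((t[:,:2]*1000).astype(np.float32)))
    from scipy.optimize import least_squares
    disc=q[q[:,0]<.6]; h=cv2.convexHull((disc[:,:2]*1000).astype(np.float32))[:,0]
    h=h[h[:,0]<590]
    s=least_squares(lambda p:np.hypot(*(h-p[:2]).T)-82,[540,2],loss='soft_l1').x; print('disc',s,len(h))
    m=(P[...,2]>.041)&(P[...,2]<.048)&(np.abs(P[...,0]-.503)<.05)&(np.abs(P[...,1]-.267)<.05)
    print('stand rect',cv2.minAreaRect((P[m][:,:2]*1000).astype(np.float32)))
    m=(P[...,2]>.115)&(P[...,2]<.127)&(np.abs(P[...,0]-.503)<.04)&(np.abs(P[...,1]-.267)<.04)
    print('cart circ',cv2.minEnclosingCircle((P[m][:,:2]*1000).astype(np.float32)),P[m].mean(0))
E
```

```text
caps>.083
top [295, 199, 17, 18, 210] [302.7 208. ] med [ 6.017e-01 -6.000e-04  8.690e-02] mid [ 6.033e-01 -6.000e-04  8.730e-02] ext [0.039 0.037 0.007]
top [266, 217, 17, 18, 211] [274.3 225.9] med [0.5594 0.0633 0.0866] mid [0.5606 0.0637 0.0878] ext [0.039 0.037 0.009]
top [274, 250, 17, 17, 211] [282.4 258.4] med [0.4872 0.0431 0.0867] mid [0.4874 0.0433 0.0875] ext [0.036 0.036 0.008]
top [309, 253, 16, 16, 209] [316.4 260.6] med [ 0.483  -0.0335  0.0869] mid [ 0.4838 -0.0342  0.0881] ext [0.034 0.034 0.009]
bar rect ((537.2158203125, 2.3710098266601562), (51.42648696899414, 14.051712036132812), 15.538042068481445)
rim ((555.7764892578125, -60.670440673828125), 23.550626754760742) 207 0.07984513094550871
tongue ((645.6487426757812, -1.53741455078125), (51.87835693359375, 23.587936401367188), 88.3792724609375)
disc [539.06032978   2.21777066] 21
stand rect ((503.0223083496094, 268.3792724609375), (61.7933235168457, 62.78993606567383), 5.139716148376465)
cart circ ((502.9889221191406, 268.2174072265625), 16.751178741455078) [0.50308303 0.26717094 0.1204133 ]
caps>.083
scene [292,
[... 223 characters left out ...]
35 0.035 0.007]
scene [339, 245, 17, 11, 154] [346.9 250.1] med [ 0.6056 -0.0029  0.0869] mid [ 0.6044 -0.0018  0.0867] ext [0.036 0.036 0.006]
bar rect ((539.3514404296875, -0.2693614959716797), (52.62004470825195, 16.600027084350586), 14.97803783416748)
rim ((557.66796875, -61.7205924987793), 24.38540267944336) 191 0.0797835140494753
tongue ((646.5951538085938, -3.215961456298828), (52.42578125, 27.177627563476562), 89.98087310791016)
disc [5.40159245e+02 4.32850376e-01] 21
stand rect ((505.43878173828125, 264.6734924316406), (63.28569793701172, 68.77484130859375), 4.868762969970703)
cart circ ((506.28570556640625, 264.99468994140625), 16.666345596313477) [0.5071783  0.26358661 0.11997875]
```

```bash
cat >> h.py <<'E'
from scipy.spatial.transform import Rotation as Ro
def where():
    s=ctrl.get_state(); R=Ro.from_rotvec(s['tool_rot']); M=R.as_matrix()
    return s,R,np.degrees(np.arctan2(M[1,1],M[0,1])),np.degrees(np.arccos(min(1,-M[2,2])))
def plan(xyz,yaw,n):
    s,R,y,t=where(); print('t',s['time'],'pos',s['position'].round(4),'yaw',y.round(2),'tilt',t.round(2))
    G=Ro.from_euler('z',yaw,degrees=True)*Ro.from_matrix(np.array([[0,1,0],[1,0,0],[0,0,-1.]]).T@np.eye(3))
    # tool at yaw 0: y along world +x, z down, x = y cross z = +y
    w=(R.inv()*G).as_rotvec(degrees=True); p=s['position'].copy()
    for i in range(n):
        d=R.inv().apply((np.array(xyz)-p)/(n-i)).round(4); tr=(w/n).round(2)
        print([*d.tolist(),*tr.tolist()]); p=p+R.apply(d); R=R*Ro.from_rotvec(tr,degrees=True)
    print('end',p.round(4))
E
python3 -c "
from h import *
plan([.5385,.001,.215],-73.8,16)"
```

```text
t 0.1 pos [0.2172 0.6121 0.2216] yaw 70.47 tilt 0.1
[-0.0317, -0.0293, 0.0005, -0.0, 0.01, 9.02]
[-0.0359, -0.024, 0.0005, -0.0, 0.01, 9.02]
[-0.0392, -0.018, 0.0004, -0.0, 0.01, 9.02]
[-0.0415, -0.0117, 0.0004, -0.0, 0.01, 9.02]
[-0.0429, -0.005, 0.0004, -0.0, 0.01, 9.02]
[-0.0431, 0.0018, 0.0004, -0.0, 0.01, 9.02]
[-0.0423, 0.0085, 0.0004, -0.0, 0.01, 9.02]
[-0.0404, 0.015, 0.0004, -0.0, 0.01, 9.02]
[-0.0376, 0.0212, 0.0004, -0.0, 0.01, 9.02]
[-0.0338, 0.0268, 0.0004, -0.0, 0.01, 9.02]
[-0.0292, 0.0318, 0.0004, -0.0, 0.01, 9.02]
[-0.0238, 0.036, 0.0004, -0.0, 0.01, 9.02]
[-0.0179, 0.0393, 0.0004, -0.0, 0.01, 9.02]
[-0.0115, 0.0416, 0.0004, -0.0, 0.01, 9.02]
[-0.0048, 0.0429, 0.0004, -0.0, 0.01, 9.02]
[0.0019, 0.0431, 0.0005, -0.0, 0.01, 9.02]
end [0.5385 0.001  0.215 ]
```

```bash
python3 -m handwheel '[[0.087,-0.032,-0.029,0,0,0,9],[0.087,-0.036,-0.024,0,0,0,9],[0.087,-0.039,-0.018,0,0,0,9],[0.087,-0.041,-0.012,0,0,0,9],[0.087,-0.043,-0.005,0,0,0,9],[0.087,-0.043,0.002,0,0,0,9],[0.087,-0.042,0.008,0,0,0,9],[0.087,-0.040,0.015,0,0,0,9],[0.087,-0.038,0.021,0,0,0,9],[0.087,-0.034,0.027,0,0,0,9]]' 10
python3 -m handwheel '[[0.087,-0.029,0.032,0,0,0,9],[0.087,-0.024,0.036,0,0,0,9],[0.087,-0.018,0.039,0,0,0,9],[0.087,-0.012,0.042,0,0,0,9],[0.087,-0.005,0.043,0,0,0,9],[0.087,0.002,0.043,0,0,0,9],[0.087,0,0,0,0,0,0],[0.087,0,0,0,0,0,0]]' 10
python3 -c "
from h import *
plan([.5385,.001,.117],-73.8,4)"
```

```text
time: 1.35
position: [0.4181, 0.23, 0.2223]
tool_rot: [-2.57, -1.806, 0.0]
ft_force: [0.3, 0.9, -0.2]
grip_width: 1.0
grip_force: 0.0
time: 2.35
position: [0.5387, 0.0029, 0.2221]
tool_rot: [-3.108, -0.452, 0.002]
ft_force: [-0.6, 0.5, 0.7]
grip_width: 0.997
grip_force: 0.0
t 2.35 pos [0.5387 0.0029 0.2221] yaw -73.45 tilt 0.07
[-0.0002, 0.0005, 0.0263, -0.01, 0.01, 0.09]
[-0.0002, 0.0004, 0.0263, -0.01, 0.01, 0.09]
[-0.0001, 0.0005, 0.0262, -0.01, 0.01, 0.09]
[-0.0002, 0.0004, 0.0263, -0.01, 0.01, 0.09]
end [0.5385 0.001  0.117 ]
```

```bash
python3 -m handwheel '[[0.087,-0.001,0.002,0.026,0,0,0],[0.087,0,0,0.026,0,0,0],[0.087,0,0,0.026,0,0,0],[0.087,0,0,0.027,0,0,0],[0.087,0,0,0,0,0,0],[0.012,0,0,0,0,0,0],[0.012,0,0,0,0,0,0],[0.012,0,0,0,0,0,0],[0.012,0,0,0,0,0,0],[0.012,0,0,0,0,0,0]]' 10
python3 -c "
from h import *
s,R,y,t=where();print(y,t,s['ft_force'],R.inv().apply(s['ft_force']),s['torque'])"
```

```text
time: 3.6
position: [0.5389, -0.0001, 0.1177]
tool_rot: [-3.109, -0.45, -0.0]
ft_force: [-0.4, 0.0, -0.5]
grip_width: 0.519
grip_force: 0.0
-73.52934542529545 0.016890673991130454 [-0.36277452  0.02075534 -0.47088489] [-0.3421351  -0.12271503  0.47080071] [-0.10527032  0.14868408  0.00511725]
```

```bash
python3 -m handwheel '[[0.008,0,0,0,0,0,0],[0.008,0,0,0,0,0,0],[0.008,0,0,0,0,0,0],[0.008,0,0,0,0,0,0],[0.008,0,0,0,0,0,0],[0.008,0,0,0,0,0,0],[0.008,0,0,0,0,0,0]]' 10
python3 -c "
from h import *
s,R,y,t=where();print(y,t,s['ft_force'],R.inv().apply(s['ft_force']),s['torque'])"
```

```text
time: 4.47
position: [0.5381, 0.0022, 0.1175]
tool_rot: [-3.106, -0.452, 0.002]
ft_force: [-2.2, 4.5, 1.4]
grip_width: 0.163
grip_force: 10.0
-73.45730543242077 0.18965387793684285 [-2.16494811  4.53729786  1.37994224] [-0.78445282 -4.97033807 -1.36333637] [ 0.93339017  0.58983891 -0.15844497]
```

```bash
python3 -m handwheel '[[0.008,0,-0.0025,0,0,0,0],[0.008,0,0,0,0,0,0],[0.008,0,0,0,0,0,-4],[0.008,0,0,0,0,0,-6],[0.008,0,0,0,0,0,-6],[0.008,0,0,0,0,0,-6],[0.008,0,0,0,0,0,-6],[0.008,0,0,0,0,0,-6],[0.008,0,0,0,0,0,0]]' 25
python3 -c "
from h import *
s,R,y,t=where();print(y,t,R.inv().apply(s['ft_force']),s['torque'])"
```

```text
time: 5.6
position: [0.5382, 0.0021, 0.1175]
tool_rot: [2.842, 1.338, 0.0]
ft_force: [-0.3, 0.3, 0.1]
grip_width: 0.16
grip_force: 25.0
-39.58012177147358 0.00937850687640356 [ 0.02446789 -0.3844051  -0.11041329] [0.15305188 0.22684138 0.15121624]
```

```bash
python3 -m handwheel '[[0.008,0,0,0,0,0,-6],[0.008,0,0,0,0,0,-6],[0.008,0,0,0,0,0,-6],[0.008,0,0,0,0,0,-6],[0.008,0,0,0,0,0,-6],[0.008,0,0,0,0,0,-6],[0.008,0,0,0,0,0,-2],[0.008,0,0,0,0,0,0],[0.008,0,0,0,0,0,0]]' 25
python3 -c "
from h import *
s,R,y,t=where();print(y,t,R.inv().apply(s['ft_force']),s['torque'])
grab('top','top1')
from m import *
P=pts('top',np.load('top1.npz')['d'])
m=(P[...,2]>.076)&(P[...,2]<.084)&(np.hypot(P[...,0]-.603,P[...,1])<.027);print(m.sum())
"
```

```text
time: 6.72
position: [0.5382, 0.0021, 0.1175]
tool_rot: [2.252, 2.19, 0.0]
ft_force: [0.5, 0.4, -0.7]
grip_width: 0.158
grip_force: 25.0
-1.6170800958854965 0.02085564831812091 [0.43383759 0.48513155 0.70513077] [ 0.02618556 -0.11367321 -0.04316579]
0
```

```bash
python3 -m handwheel '[[0.06,0,0,0,0,0,0],[0.06,0,0,0,0,0,0],[0.06,0,0,0,0,0,0],[0.06,0,0,-0.03,0,0,0],[0.06,0,0,-0.04,0,0,0],[0.087,0,0,-0.05,0,0,0],[0.087,0.06,0,0,0,0,0],[0.087,0.06,0,0,0,0,0],[0.087,0.06,0,0,0,0,0],[0.087,0.06,0,0,0,0,0],[0.087,0,0,0,0,0,0]]' 25
python3 - <<'E'
from m import *
for n in('top','scene'):
    grab(n,n+'2'); P=pts(n,np.load(n+'2.npz')['d'])
    m=(P[...,2]>.076)&(P[...,2]<.084)&(np.hypot(P[...,0]-.603,P[...,1])<.03)
    r=cv2.minEnclosingCircle((P[m][:,:2]*1000).astype(np.float32)); print(n,r,m.sum(),np.median(P[m][:,2]) if m.any() else 0)
    m=(P[...,2]>.128)&(P[...,2]<.155)&(np.abs(P[...,0]-.54)<.05)&(np.abs(P[...,1])<.05)
    print('bar rect',cv2.minAreaRect((P[m][:,:2]*1000).astype(np.float32)))
a=np.load('top2.npz')['im'][175:290,120:350]; b=np.load('scene2.npz')['im'][165:305,280:425]
cv2.imwrite('pics/a2.png',cv2.resize(a,None,fx=3.4,fy=3.4,interpolation=3))
plan([.503,.268,.215],0,5)
E
```

```text
time: 8.15
position: [0.5424, 0.2493, 0.2367]
tool_rot: [-2.238, -2.201, -0.0]
ft_force: [0.2, -0.4, -0.4]
grip_width: 0.995
grip_force: 0.0
top ((602.3007202148438, -0.1033739224076271), 23.586801528930664) 221 0.07955151891885238
bar rect ((537.3851318359375, 2.4047203063964844), (51.58587646484375, 14.041853904724121), 87.79548645019531)
scene ((604.3684692382812, -2.2402238845825195), 24.319271087646484) 193 0.0798114960807287
bar rect ((539.8981323242188, 0.19939422607421875), (53.33238220214844, 15.871404647827148), 88.44060516357422)
t 8.25 pos [0.5443 0.2425 0.2372] yaw -1.44 tilt 0.07
[0.0049, -0.0084, 0.0044, -0.0, 0.01, -0.29]
[0.0049, -0.0083, 0.0044, -0.0, 0.01, -0.29]
[0.005, -0.0083, 0.0045, -0.0, 0.01, -0.29]
[0.005, -0.0083, 0.0044, -0.0, 0.01, -0.29]
[0.0051, -0.0083, 0.0045, -0.0, 0.01, -0.29]
end [0.503 0.268 0.215]
```

View pics/a2.png

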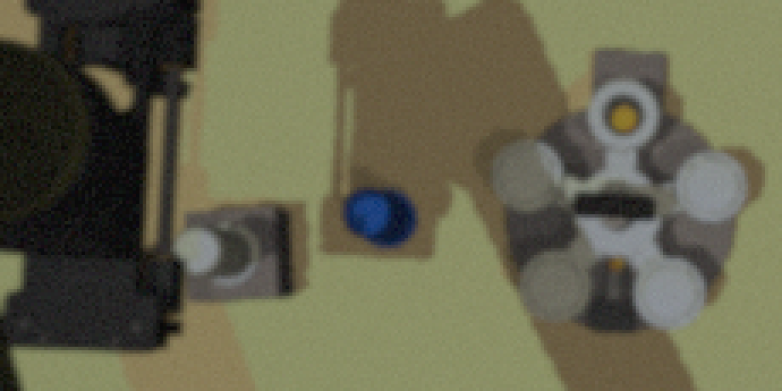

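The open cup now stands on the tongue side with the brass plunger showing in its bore (crop pixel 624,117). The cartridge is still in its stand, at about (200,248) in the crop.

```bash
python3 -m handwheel '[[0.087,0.006,-0.010,0,0,0,0],[0.087,0.006,-0.010,0,0,0,0],[0.087,0.006,-0.010,0,0,0,0],[0.087,0.006,-0.0105,0,0,0,0],[0.087,0,0,0,0,0,0],[0.087,0,0,0,0,0,0],[0.087,0,0,0,0,0,0]]' 15
python3 -c "
from h import *
plan([.5038,.2675,.077],0,4)"
```

```text
time: 9.12
position: [0.5051, 0.2668, 0.2376]
tool_rot: [2.252, 2.19, 0.0]
ft_force: [0.7, -0.1, -0.4]
grip_width: 1.004
grip_force: 0.0
t 9.125 pos [0.5051 0.2668 0.2376] yaw -1.58 tilt 0.02
[0.0002, -0.0003, 0.0401, 0.01, 0.0, -0.39]
[0.0002, -0.0003, 0.0402, 0.01, 0.0, -0.39]
[0.0001, -0.0004, 0.0401, 0.01, 0.0, -0.39]
[0.0002, -0.0003, 0.0402, 0.01, 0.0, -0.39]
end [0.5038 0.2675 0.077 ]
```

Descend and close gently (light force lets the fingers show any offset).

```bash
python3 -m handwheel '[[0.087,0.0005,-0.0013,0.04,0,0,0],[0.087,0,0,0.04,0,0,0],[0.087,0,0,0.04,0,0,0],[0.087,0,0,0.025,0,0,0],[0.087,0,0,0.015,0,0,0],[0.028,0,0,0,0,0,0],[0.028,0,0,0,0,0,0],[0.028,0,0,0,0,0,0],[0.028,0,0,0,0,0,0],[0.028,0,0,0,0,0,0],[0.028,0,0,0,0,0,0]]' 8
python3 -m handwheel '[[0.028,0,0,0,0,0,0],[0.028,0,0,0,0,0,0],[0.028,0,0,0,0,0,0],[0.028,0,0,0,0,0,0]]' 8
python3 -c "
from h import *
s,R,y,t=where();print(s['position'],R.inv().apply(s['ft_force']),s['torque'],s['grip_width']*.087)"
```

```text
time: 10.5
position: [0.5034, 0.2679, 0.0777]
tool_rot: [-2.251, -2.192, -0.0]
ft_force: [-0.4, 0.4, 0.7]
grip_width: 0.405
grip_force: 0.0
time: 11.0
position: [0.5035, 0.2679, 0.0777]
tool_rot: [2.251, 2.192, 0.001]
ft_force: [0.8, -0.2, -0.0]
grip_width: 0.388
grip_force: 8.0
[0.50349432 0.26786529 0.07766327] [-0.14016717  0.76559461  0.01749727] [-0.01348457 -0.09746493 -0.03176906] 0.03376873574948278
```

```bash
python3 -m handwheel '[[0.02,0,0,0,0,0,0],[0.02,0,0,0,0,0,0],[0.02,0,0,-0.01,0,0,0],[0.02,0,0,-0.02,0,0,0],[0.02,0,0,-0.03,0,0,0],[0.02,0,0,-0.04,0,0,0],[0.02,0,0,-0.02,0,0,0],[0.02,0,0,0,0,0,0],[0.02,0,0,0,0,0,0]]' 55
python3 - <<'E'
from m import *
grab('top','top3');grab('scene','scene3')
for n,b in (('top',(100,260,200,280)),('scene',(350,440,100,230))):
    print(n);blobs(n,n+'3',*b,.12,.26)
plan([.603,.0005,.19],-1.6,7)
a=np.load('scene3.npz')['im'][100:250,310:460]
cv2.imwrite('pics/s3.png',cv2.resize(a,None,fx=4,fy=4,interpolation=3))
E
```

```text
time: 12.12
position: [0.5025, 0.2675, 0.1964]
tool_rot: [-2.25, -2.191, 0.003]
ft_force: [0.2, 0.2, -1.7]
grip_width: 0.376
grip_force: 55.0
top
scene
scene [390, 135, 17, 35, 319] [398.5 154.4] med [0.5105 0.2539 0.1942] mid [0.5054 0.2646 0.2016] ext [0.038 0.045 0.079]
t 12.225 pos [0.5025 0.2674 0.196 ] yaw -1.52 tilt 0.16
[-0.0377, 0.0154, 0.0009, -0.02, 0.01, 0.01]
[-0.0377, 0.0154, 0.0009, -0.02, 0.01, 0.01]
[-0.0377, 0.0154, 0.0009, -0.02, 0.01, 0.01]
[-0.0377, 0.0154, 0.0009, -0.02, 0.01, 0.01]
[-0.0378, 0.0154, 0.0009, -0.02, 0.01, 0.01]
[-0.0377, 0.0154, 0.0008, -0.02, 0.01, 0.01]
[-0.0378, 0.0153, 0.0009, -0.02, 0.01, 0.01]
end [6.03e-01 5.00e-04 1.90e-01]
```

View pics/s3.png

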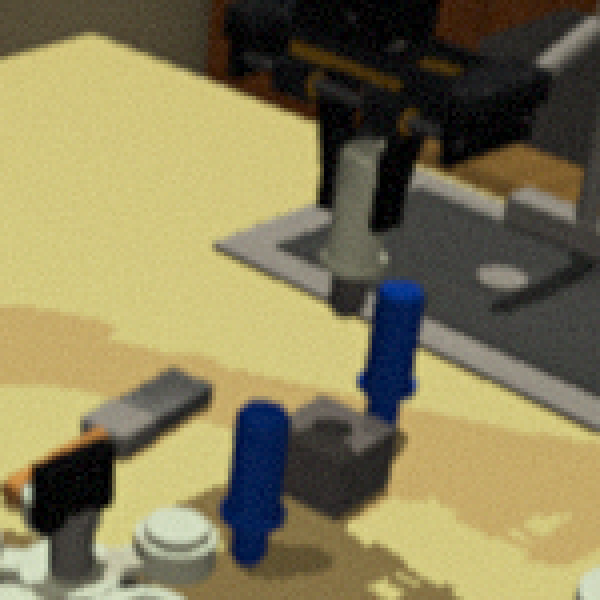

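The scene crop shows the white cartridge upright in the fingers, well clear of the stand.

```bash
python3 -m handwheel '[[0.02,0,0,-0.03,0,0,0],[0.02,-0.0378,0.0154,0,0,0,0],[0.02,-0.0378,0.0154,0,0,0,0],[0.02,-0.0378,0.0154,0,0,0,0],[0.02,-0.0378,0.0154,0,0,0,0],[0.02,-0.0378,0.0154,0,0,0,0],[0.02,-0.0378,0.0154,0,0,0,0],[0.02,-0.0378,0.0154,0,0,0,0],[0.02,0,0,0.03,0,0,0],[0.02,0,0,0,0,0,0],[0.02,0,0,0,0,0,0],[0.02,0,0,0,0,0,0]]' 55
python3 - <<'E'
from m import *
grab('scene','scene4'); P=pts('scene',np.load('scene4.npz')['d']); im=np.load('scene4.npz')['im']
K,R,t=cam('scene')
c=lambda X:(K@(R@np.array(X)+t))
for X in ([.6055,-.0025,.08],[.6055,-.0025,.16]): q=c(X);print(q[:2]/q[2])
for z in (.128,.133,.138,.16,.165,.17):
    m=(np.abs(P[...,2]-z)<.003)&(np.hypot(P[...,0]-.6,P[...,1])<.045)
    v=cv2.cvtColor(im,cv2.COLOR_BGR2HSV); m&=(v[...,2]>70)
    if m.any():print(z,P[m].min(0).round(4),P[m].max(0).round(4),m.sum())
plan([.603,.0005,.15],-1.6,2)
cv2.imwrite('pics/s4.png',cv2.resize(im[130:290,270:430],None,fx=3.7,fy=3.7,interpolation=3))
E
```

```text
time: 13.72
position: [0.6046, 0.0013, 0.1986]
tool_rot: [2.249, 2.193, 0.002]
ft_force: [-0.4, -0.5, -2.3]
grip_width: 0.377
grip_force: 55.0
[346.84036534 252.67631509]
[349.17096511 221.38618494]
0.133 [ 0.6103 -0.0023  0.1312] [ 0.6146 -0.0012  0.1355] 2
0.138 [ 0.6049 -0.009   0.1355] [0.6168 0.0025 0.1403] 4
0.16 [ 0.6037 -0.011   0.1579] [ 0.6165 -0.0024  0.1599] 7
0.165 [ 0.5971 -0.0189  0.1651] [0.6266 0.0103 0.1679] 18
0.17 [ 0.5872 -0.0208  0.1671] [0.6266 0.0172 0.1729] 81
t 13.775 pos [0.6046 0.0011 0.1987] yaw -1.46 tilt 0.1
[-0.0004, -0.0008, 0.0243, 0.05, -0.01, 0.07]
[-0.0003, -0.0008, 0.0244, 0.05, -0.01, 0.07]
end [6.03e-01 5.00e-04 1.50e-01]
```

View pics/s4.png

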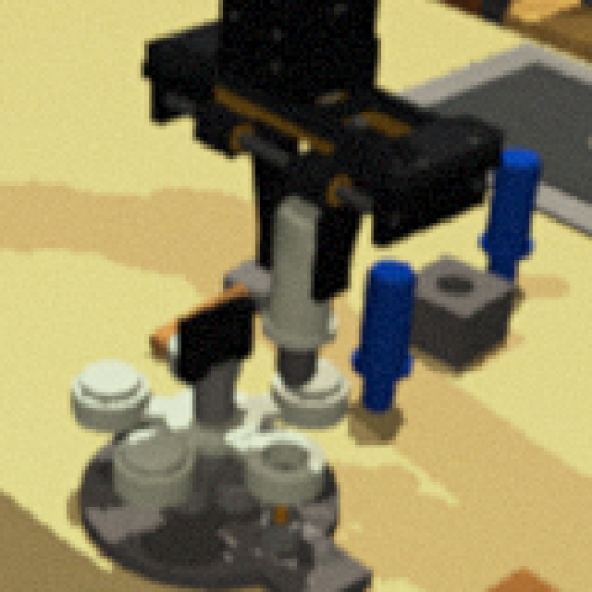

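The nose hangs above the open cup (crop pixel 285,460), about 2 mm too far along +x, so I correct that first and then lower it.

```bash
python3 -m handwheel '[[0.02,-0.0007,-0.0018,0.01,0,0,0],[0.02,0,0,0.02,0,0,0],[0.02,0,0,0.015,0,0,0],[0.02,0,0,0,0,0,0],[0.02,0,0,0.005,0,0,0],[0.02,0,0,0.005,0,0,0],[0.02,0,0,0.005,0,0,0],[0.02,0,0,0.004,0,0,0],[0.02,0,0,0,0,0,0]]' 60
python3 -c "
from h import *
plan([.603,.0005,.125],-1.6,1); print(ctrl.get_state()['ft_force'])"
```

```text
time: 14.9
position: [0.602, -0.0002, 0.1331]
tool_rot: [-2.251, -2.191, 0.001]
ft_force: [0.3, -1.0, -1.6]
grip_width: 0.378
grip_force: 60.0
t 14.9 pos [ 6.020e-01 -2.000e-04  1.331e-01] yaw -1.53 tilt 0.04
[0.0007, 0.001, 0.0081, -0.04, 0.0, 0.07]
end [6.03e-01 5.00e-04 1.25e-01]
[ 0.30745365 -1.0219718  -1.60793372]
```

```bash
python3 -m handwheel '[[0.02,0.0005,0.0008,0.003,0,0,0],[0.02,0,0,0.003,0,0,0],[0.02,0,0,0.003,0,0,0],[0.02,0,0,0.002,0,0,0],[0.02,0,0,0.002,0,0,0],[0.02,0,0,0.002,0,0,0],[0.02,0,0,0.002,0,0,0],[0.02,0,0,0,0,0,0],[0.02,0,0,0,0,0,0]]' 60
python3 -c "
from h import *
plan([.603,.0005,.1127],-1.6,1)"
```

```text
time: 16.02
position: [0.6032, 0.0003, 0.1177]
tool_rot: [2.251, 2.192, 0.001]
ft_force: [-2.5, 0.2, 8.0]
grip_width: 0.378
grip_force: 60.0
t 16.025 pos [6.032e-01 3.000e-04 1.177e-01] yaw -1.53 tilt 0.04
[0.0002, -0.0002, 0.005, 0.03, -0.03, 0.07]
end [6.030e-01 5.000e-04 1.127e-01]
```

```bash
python3 -m handwheel '[[0.02,0,-0.0003,0.0015,0,0,0],[0.02,0,0,0.0015,0,0,0],[0.02,0,0,0.0015,0,0,0],[0.02,0,0,0.001,0,0,0],[0.02,0,0,0.001,0,0,0],[0.02,0,0,0,0,0,0],[0.02,0,0,0,0,0,0]]' 60
python3 -c "
from h import *
s,R,y,t=where();print(s['position'],s['ft_force'],s['torque'],y,t)"
```

```text
time: 16.9
position: [0.6033, 0.0003, 0.1126]
tool_rot: [2.251, 2.191, 0.003]
ft_force: [-5.2, 0.4, 14.1]
grip_width: 0.378
grip_force: 60.0
[6.03291257e-01 2.85888165e-04 1.12571633e-01] [-5.24961748  0.35563042 14.10708186] [-0.06209905  1.46643556  0.02686727] -1.5300145165381998 0.10044628283783975
```

```bash
python3 -m handwheel '[[0.02,0,-0.001,0,0,0,0],[0.02,0,-0.0005,0,0,0,0],[0.02,0,0,0.001,0,0,0],[0.02,0,0,0.001,0,0,0],[0.02,0,0,0,0,0,0],[0.02,0,0,0,0,0,0]]' 60
python3 -c "
from h import *
s,R,y,t=where();print(s['position'],s['ft_force'],s['torque'],y,t)"
```

```text
time: 17.65
position: [0.6031, 0.0003, 0.1125]
tool_rot: [2.25, 2.19, 0.007]
ft_force: [-5.2, 0.2, 21.3]
grip_width: 0.376
grip_force: 60.0
[6.03076874e-01 2.59242167e-04 1.12533055e-01] [-5.21529137  0.24336063 21.33124088] [-0.02781089  1.82220388  0.01865387] -1.5347409488507433 0.267157658289993
```

```bash
python3 -m handwheel '[[0.02,0,-0.0005,0.001,0,0,0],[0.02,0,0,0,0,0,0],[0.02,0,0,0,0,0,0],[0.02,0,0,0,0,0,0],[0.02,0,0,0,0,0,0],[0.02,0,0,0,0,0,0]]' 60
python3 - <<'E'
from m import *
s,R,y,t=where();print(s['position'],s['ft_force'],s['torque'],y,t)
im,d=grab('scene','scene5')
print('caps');blobs('scene','scene5',280,375,222,300,.0835,.089,70)
cv2.imwrite('pics/s5.png',cv2.resize(im[140:300,270:430],None,fx=3.7,fy=3.7,interpolation=3))
s=where()[0];print(s['position'],s['ft_force'])
E
```

```text
time: 18.4
position: [0.6031, 0.0003, 0.1125]
tool_rot: [2.249, 2.19, 0.008]
ft_force: [-6.1, -0.1, 24.9]
grip_width: 0.376
grip_force: 60.0
[6.03093768e-01 2.80631743e-04 1.12529698e-01] [-6.09604016 -0.1014978  24.87720027] [-0.06988513  1.96253861 -0.01017749] -1.5340253695901531 0.3398254479147289
caps
scene [291, 227, 17, 10, 130] [299.4 231.5] med [ 0.487  -0.0363  0.0867] mid [ 0.4848 -0.0362  0.0863] ext [0.037 0.038 0.005]
scene [303, 246, 17, 11, 150] [311.2 251.1] med [ 0.5593 -0.0636  0.0866] mid [ 0.5565 -0.0618  0.0862] ext [0.038 0.037 0.005]
scene [338, 247, 19, 10, 73] [346.9 253. ] med [ 0.6156 -0.0111  0.0857] mid [ 0.6056 -0.0027  0.0862] ext [0.04  0.038 0.005]
[6.03057799e-01 2.32278789e-04 1.12502954e-01] [-6.99216239  0.80386658 24.93721189]
```

View pics/s5.png

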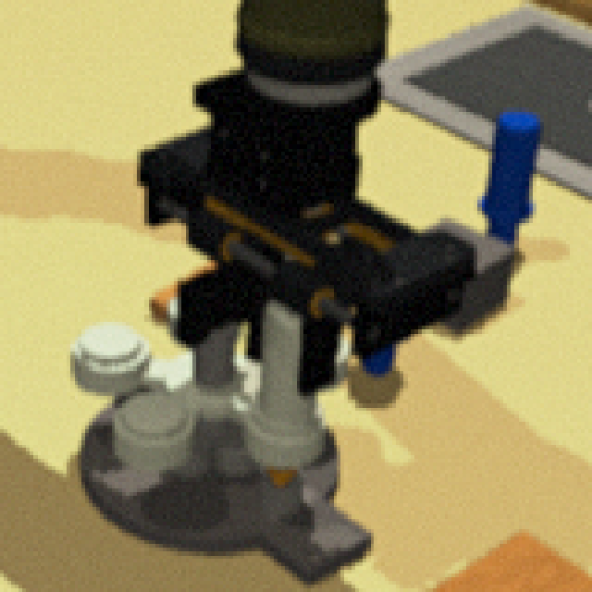

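The cartridge stands upright in the open cup with its collar flush on the rim (crop pixel 285,425). The brass plunger is pressed below it, the height no longer changes, and the push is about 25 N, so I hand in.

```bash
python3 -c "
from bench import ctrl
print(ctrl.close_job())"
```

```text
the job is handed in; nothing more can be done
None
```

Job handed in, with no verdict shown: I turned the carousel to the plunger detent, then lifted the cartridge and seated it in the open cup, collar on the rim, still held and pressed down with about 25 N.

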